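# Lock the pill splitter shut

### The arm

A 6-joint arm with a two-finger parallel gripper is mounted at the origin on the work surface. World frame = base frame: x ahead of the robot, y to its left, z up, the work surface at z = 0. Lengths are in m, angles in rad, forces in N, time in s.
With the tool pointing down it reaches from about 0.3 to 0.875 m from the base axis. Payload 6.4 kg.
Tool frame: the origin (TCP) lies at the centre of the arm's flange, where the gripper is bolted on; the fingertips stand 173 mm ahead of it and the grasp point (between the pads) lies 155 mm ahead of it; z points along the fingers, y is the line along which they close (so a half turn about z gives the same grasp; the last joint's range is limited). The gripper opens to 85 mm and grips with 20 to 120 N. Pads are 22 mm wide; open, the fingers measure 114 mm over their backs; the gripper's body (76 mm by 85 mm) begins 54 mm behind the grasp point. The pads swing forward as they close: fully open they stand 13 mm farther back than shut.
Start: joints at [1.09, 0.181, 1.607, -0, 1.354, -0.206], TCP at [0.156, 0.553, 0.405] pointing down, gripper open.
Joint ranges: [-2.99, 2.99], [-0.89, 2.07], [0.3, 2.58], [-1.14, 4.28], [0, 2.63], [-3.12, 3.12]. Speed limits (rad/s): [2.57, 2.57, 3.01, 3.14, 3.14, 3.14].

### API

Orientations are given as a unit quaternion [w, x, y, z].
In Python, from bench import get_obs, camera, get_calibration, hand_in gives the robot as it stands. The module is installed in compiled form; this text tells all that it offers.
- The arm moves only by the tool drive_tool, never from a script. Its argument "increments" is a list of rows, each a list of 2 entries, a list of its own where there are three numbers: the shift along the tool's x, y, z normalised to -1 to 1, where 1 is 250 mm, then the turn about the tool's z normalised to -1 to 1, where 1 is 90 degrees. A call has exactly 8 rows; each row is the pose to reach, as a shift and turn from the pose commanded when the call began, along the tool's axes at that moment; what a row does not reach only later rows make up. A row lasts 1/8 s, in which the tool goes at most 62.5 mm and 10.7 degrees, less where a joint would pass 70% of its speed; a pose out of reach is approached as far as the arm can. A call with a number of a shift or a turn outside -1 to 1 is refused whole. A call with a gripper value outside its range is refused whole. "claw" is the closure, from 0 (fully open) to 1 (shut), set as the call begins (left out, the last holds). The fingers move at their own pace and stop on an object; the grip force is fixed at half the most. Time passes only in rows, so rows that repeat a pose let the fingers close, or fill a call up. It gives the time, the measured TCP pose, the force and the opening at its end, in the units of the state.
- get_obs(): the state, without advancing time (a new reading comes with each control period).
- camera(name): name is "scene" or "top"; returns the picture (384x512x3 uint8, blue, green, red); there is no depth.
- get_calibration(name): a dict with "K" (3x3 intrinsics, pixels), "origin" and "orientation" of the camera in the world. Camera axes: x right, y down, z forward; pixel columns grow to the right and rows downward; lengths in m; the calibration is good to about 2 mm. A picture is of the moment at which its call begins. get_calibration takes no time and is no camera call.
- hand_in(): hands the job in, once; it reports no verdict.
The state is a dict: "time_s": time; "q": joint angles; "dq": joint speeds; "joint_efforts": joint torques, N m; "eef_pos": TCP position; "eef_rot": TCP orientation; "wrist_force": force on the tool from outside, world axes, zero at the start; "torque": the same for the moment, N m; "opening": opening from 0.0 (shut) to 1.0 (fully open).
Only numpy, scipy, OpenCV 4.12 (cv2) and the standard library are available. Lean on these libraries where they do the work, as an engineer would, in place of code of your own. Each camera call takes 0.05 s, during which the arm holds its last target. There are 200 camera calls.

### The job

Lock the stainless pill splitter shut for storage: press its thumb plate straight down until the sprung plunger is fully in, and while holding it down slide the plate to the catch until the tongue is fully home under it, then let go, so that the plunger stays trapped down. Press and push with a thumb's gentle force, never more than about 20 N, and leave everything else where it stands.

Things in the scene. Friction and masses are not known exactly. Their poses are not given: they have to be found in the camera images.
- thumb_plate (a point): Centre of the flat top of the thumb plate (keeper): steel, 50 mm long (its x), 40 wide (y), 4 thick, on top of the splitter's square plunger. z up; it slides along its +x, to the catch. A ridge 4 mm high and wide crosses each end (inner faces x = -21, +21 mm), sides open: shut fingers set between the ridges can press it and push the front ridge. Unpressed, the top is 58 mm above the board.
- tongue_tip (a point): Middle of the upper front edge of the tongue, 20 mm wide and 4 mm thick, flush with the thumb plate and sticking out of its front edge by 13 mm; 38 mm in x from the plate's centre. Axes as the thumb plate's.
- plunger (a joint): How far the plunger is pressed down into the case, m; 0 is fully up. The spring pushes back with 5 N at 0 and 0.25 N more per mm. Where the plunger comes up against its firm rubber stop is different each time and not measured: anywhere from 6 to 24 mm. Feel for it: there the force climbs steeply, by some 15 N per mm.
- keeper (a joint): How far the thumb plate has slid along its x, m; starts at 0 to 0.0015, end stop 0.012; takes 1 to 2 N. Only with the plunger within 1.5 mm of its stop does the tongue pass under the catch; higher up it hits the catch's front face after 2 mm. Let go when home, the plunger rises 1.5 mm till the tongue bears on the catch from below, and stays.
- catch_mouth (a point): Point on top of the splitter's case under the catch's front face, 40 mm in x from the plunger's axis; axes as the thumb plate's. The catch is a steel bridge 16 mm long (x), 44 wide (y) on two posts; its bar is 20 mm high, its underside 9.5 to 27.5 mm above this point (set together with the stop, not measured).
- splitter: The splitter's case, a steel block 106 by 56 mm (x from -44 to +62), top 26 mm above the board, fixed to it. Origin on the board under the plunger's axis; x points from the plunger to the catch, z up.
- board: Square bamboo board, 340 mm wide, 14 mm thick, fixed; origin at its centre on the mat.
- organizer: Bystander: clear weekly pill organizer, 32 by 168 by 26 mm, on the board.
- cup: Bystander: matte black ceramic cup, 68 mm wide, 75 mm high, on the board.
- jar: Bystander: short glass jar, 68 mm wide, 64 mm high, with an empty dosing cup in it, on the board.
- caddy: Bystander: dark tea caddy, 72 mm wide, 85 mm high, on the mat left of the board.
- glasses_case: Bystander: spectacles case, 155 by 58 by 36 mm, on the mat right of the board.
- spoon: Bystander: spoon lying on the mat left of the board.

How it is judged:
By the outcome, as a careful person would: the job done as asked, in the order asked, and still so for the second after the job is handed in, with the robot touching nothing.
It also fails if it takes over 38 s, if anything falls off the work surface, if the arm or the gripper's body presses on something with over 40 N, if the wrist force passes 120 N, or if a joint passes its speed limit or range.

## Working session

There is one attempt and no reset: what is moved stays moved. The work goes in short steps, Python scripts to look and compute and a tool call to move; the robot and the scene stay as the last step left them, time stands still between calls to the robot, and variables do not carry over. Pictures are saved under pics/ and viewed, on a budget of 10 in all, crops included, one or two more only if the job needs it, and the job is handed in when it is done.

Besides the shell and the picture viewer there is one more tool, called in YAML: its name, and indented under it one key for each argument. drive_tool: Moves the arm, as the interface text tells. Its arguments: {"type":"object","properties":{"increments":{"type":"array","items":{"type":"array"}},"claw":{"type":"number"}},"required":["increments"]}

```bash
mkdir -p pics
python3 - <<'E'
from bench import *
import cv2
o=get_obs();print({k:o[k] for k in("time_s","eef_pos","eef_rot","wrist_force","opening")})
for n in("scene","top"):
    im=camera(n);cv2.imwrite(f"pics/{n}0.png",im);c=get_calibration(n);print(n,c)
E
```

```text
{'time_s': 0.0, 'eef_pos': array([0.1558854 , 0.55320273, 0.40379956]), 'eef_rot': array([-2.94774481e-04,  1.36956165e-01,  9.90576720e-01, -8.26402054e-04]), 'wrist_force': array([0.11831433, 0.36984691, 0.15299139]), 'opening': 0.9981110918744506}
scene {'K': array([[444.55967073,   0.        , 254.30793492],
       [  0.        , 444.55967073, 193.9019172 ],
       [  0.        ,   0.        ,   1.        ]]), 'origin': array([1.23231982, 0.8115161 , 1.01442304]), 'orientation': array([-0.13514683,  0.30847794,  0.86130184, -0.38044163])}
top {'K': array([[372.27138676,   0.        , 250.72241035],
       [  0.        , 372.27138676, 193.09388122],
       [  0.        ,   0.        ,   1.        ]]), 'origin': array([ 0.49214817, -0.00788655,  1.49052401]), 'orientation': array([-0.02449489,  0.71463813, -0.69878076,  0.01994451])}
```

View pics/top0.png

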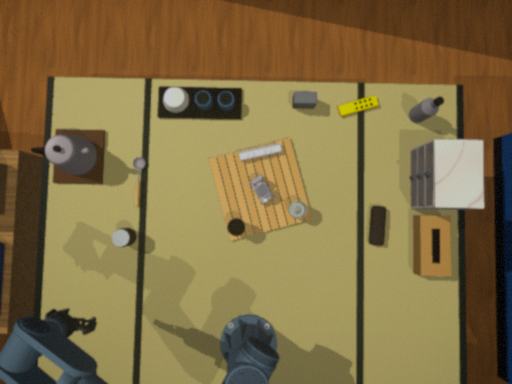

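View pics/scene0.png

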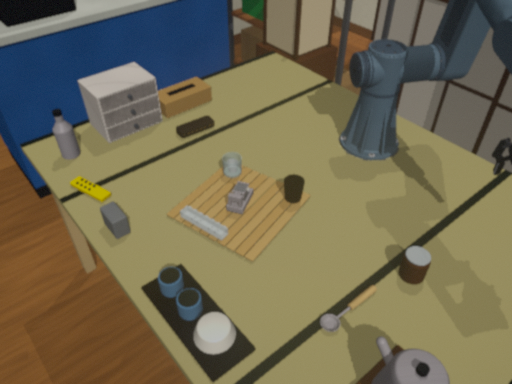

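The top view shows the splitter at about (261,189) on the board, with the jar at (297,210), the cup at (236,227) and the organizer at (262,152). In the scene view the splitter is at about (239,198). I'll take enlarged crops of both.

Run:
```python
import cv2,numpy as np
t=cv2.imread("pics/top0.png")[165:215,230:295];s=cv2.imread("pics/scene0.png")[170:225,205:270]
f=lambda a:cv2.resize(a,None,fx=10,fy=10,interpolation=cv2.INTER_CUBIC)[:550,:]
a=f(t);b=f(s)
cv2.imwrite("pics/crt.png",a);cv2.imwrite("pics/crs.png",b)
```

```text
(no output)
```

View pics/crt.png

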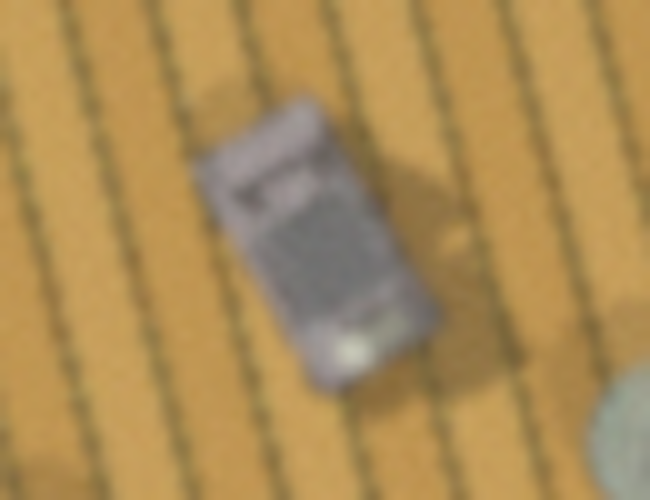

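View pics/crs.png

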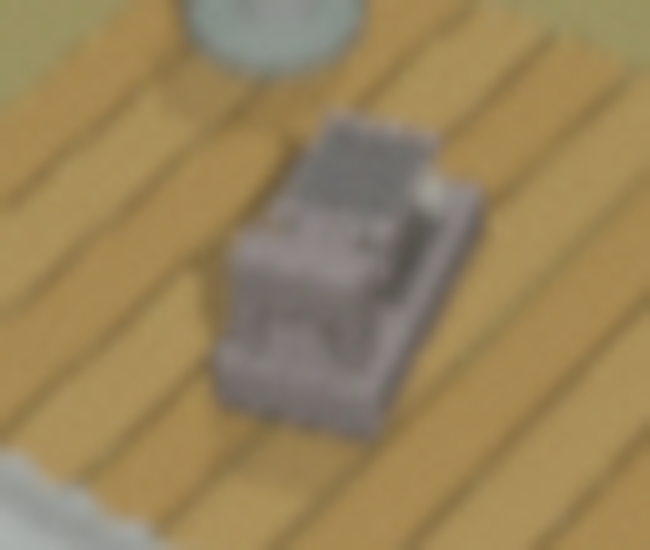

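```bash
cat > h.py <<'E'
import numpy as np,cv2
from bench import get_calibration
from scipy.spatial.transform import Rotation as R
def ray(n,px):
    c=get_calibration(n);w,x,y,z=c["orientation"]
    d=R.from_quat([x,y,z,w]).apply(np.linalg.inv(c["K"])@[px[0],px[1],1]);return c["origin"],d
def onz(n,px,z):
    o,d=ray(n,px);return o+d*(z-o[2])/d[2]
def proj(n,p):
    c=get_calibration(n);w,x,y,z=c["orientation"]
    q=c["K"]@R.from_quat([x,y,z,w]).inv().apply(np.array(p)-c["origin"]);return q[:2]/q[2]
E
python3 - <<'E'
from h import *
rois={"top":(165,215,230,285),"scene":(170,218,220,260)}
for n,(a,b,c,d) in rois.items():
    im=cv2.imread(f"pics/{n}0.png")[a:b,c:d];F=10
    u=cv2.resize(im,None,fx=F,fy=F,interpolation=cv2.INTER_CUBIC)
    g=u.astype(int);ch=g[...,2]-g[...,0]  # r-b : bamboo large
    br=g.sum(2)/3
    full=lambda p:np.array([c,a])+(np.array(p)+.5)/F-.5
    m=(ch<35).astype(np.uint8)
    k=lambda m:max(cv2.findContours(m,0,1)[0],key=cv2.contourArea)
    yy,xx=np.mgrid[:m.shape[0],:m.shape[1]]
    if n=="scene": m[yy<90]=0
    case=k(m)
    cm=np.zeros_like(m);cv2.drawContours(cm,[case],-1,1,-1)
    ep=(g[...,2]-g[...,0]); 
    pl=((np.abs(ep)<6)&(br<125)&(br>70)&(cm>0)).astype(np.uint8)
    pl=cv2.morphologyEx(pl,cv2.MORPH_OPEN,np.ones((15,15),np.uint8));plate=k(pl)
    for nm,co,z in(("case",case,.040),("plate",plate,.072)):
        # rectify: world plane points at z
        P=np.array([onz(n,full(p[0]),z)[:2] for p in co])
        r=cv2.minAreaRect((P*1000).astype(np.float32))
        M=cv2.moments((P*1000).astype(np.float32))
        print(n,nm,"rect",np.round(r[0],1),np.round(r[1],1),round(r[2],1),"centroid",round(M['m10']/M['m00'],1),round(M['m01']/M['m00'],1))
        cv2.drawContours(u,[co],-1,(0,255,0) if nm=="case" else (0,0,255),1)
    cv2.imwrite(f"pics/seg_{n}.png",u)
a=cv2.imread("pics/seg_top.png");b=cv2.imread("pics/seg_scene.png")
H=480
cv2.imwrite("pics/seg.png",np.hstack([a[:H,150:480],b[:H]]))
E
```

```text
top case rect [600.3 -38.6] [107.1  57.9] 32.8 centroid 600.2 -38.6
top plate rect [594.  -41.5] [41.  40.3] 28.2 centroid 593.5 -42.0
scene case rect [602.7 -38.3] [144.8  72.8] 31.8 centroid 603.4 -36.0
scene plate rect [598.4 -44.3] [18.5 13.8] 51.9 centroid 598.1 -44.8
```

View pics/seg.png

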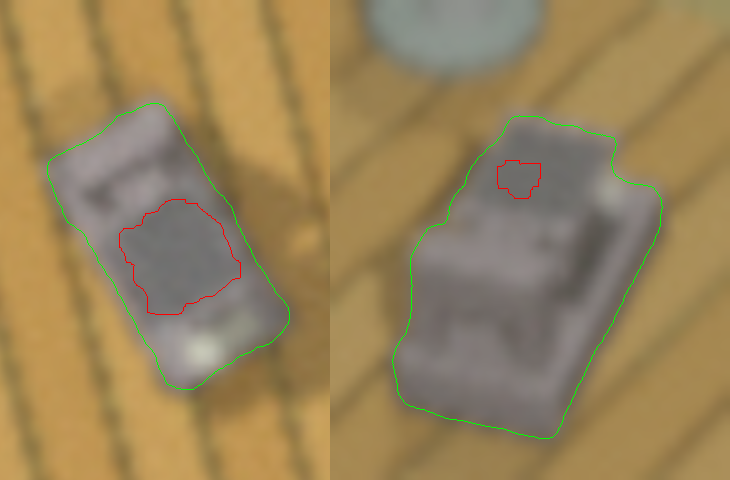

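The top-view rectangle measures 107×58 mm, which matches the case. The plate rectangle measures 41×40 mm, which matches the area between the ridges. This puts the plate centre at about (0.5935, -0.0425) and the yaw at about 32°. The scene plate mask is only partial, so I'm not using it. I'll shut the fingers and move over, turning tool x onto the plate's x.

drive_tool:
  increments:
    - [[-0.125, -0.1, 0], 0.11]
    - [[-0.25, -0.2, 0], 0.22]
    - [[-0.375, -0.3, 0], 0.33]
    - [[-0.5, -0.4, 0], 0.44]
    - [[-0.625, -0.5, 0], 0.55]
    - [[-0.75, -0.6, 0], 0.66]
    - [[-0.875, -0.7, 0], 0.77]
    - [[-1, -0.8, 0], 0.88]
  claw: 1

```text
time_s: 1.1
eef_pos: [0.3428, 0.2919, 0.4044]
eef_rot: [-0.0, 0.739, 0.674, -0.0]
wrist_force: [0.5, 0.8, 0.1]
opening: 0.001
```

```bash
cat > d.py <<'E'
from h import *
from bench import get_obs
import sys
def st():
    o=get_obs();w,x,y,z=o["eef_rot"];r=R.from_quat([x,y,z,w]);X=r.apply([1,0,0])
    return o,r,np.degrees(np.arctan2(X[1],X[0]))
if __name__=="__main__":
    o,r,h=st();t=np.array([float(v) for v in sys.argv[1:4]])
    print(round(o["time_s"],2),np.round(o["eef_pos"],4),"head",round(h,2),"F",np.round(o["wrist_force"],2),"op",round(o["opening"],3))
    print("norm shift",np.round(r.inv().apply(t-o["eef_pos"])/.25,4),"turn",round((h-float(sys.argv[4]))/90,4))
    Y=np.radians(32);F=o["wrist_force"];print("along x",round(F[0]*np.cos(Y)+F[1]*np.sin(Y),2),"lat",round(-F[0]*np.sin(Y)+F[1]*np.cos(Y),2))
E
python3 d.py .5935 -.0425 .275 32
```

```text
1.1 [0.3428 0.2919 0.4044] head 84.73 F [0.47 0.77 0.09] op 0.001
norm shift [-1.2399  1.1215  0.5176] turn 0.5859
along x 0.8 lat 0.4
```

drive_tool:
  increments:
    - [[-0.125, 0.112, 0.02], 0.1]
    - [[-0.25, 0.225, 0.05], 0.2]
    - [[-0.375, 0.337, 0.07], 0.3]
    - [[-0.5, 0.45, 0.1], 0.4]
    - [[-0.625, 0.562, 0.13], 0.5]
    - [[-0.75, 0.675, 0.15], 0.586]
    - [[-0.875, 0.788, 0.18], 0.586]
    - [[-1, 0.9, 0.2], 0.586]

```text
time_s: 2.1
eef_pos: [0.5455, 0.0234, 0.3539]
eef_rot: [-0.0, 0.961, 0.278, -0.0]
wrist_force: [0.4, 0.4, 0.3]
opening: -0.001
```

```bash
python3 d.py .5935 -.0425 .275 32
```

```text
2.1 [0.5455 0.0234 0.3539] head 32.3 F [0.42 0.35 0.26] op -0.001
norm shift [0.0217 0.3259 0.3152] turn 0.0033
along x 0.54 lat 0.08
```

drive_tool:
  increments:
    - [[0.005, 0.08, 0.05], 0.003]
    - [[0.01, 0.16, 0.1], 0.003]
    - [[0.015, 0.24, 0.15], 0.003]
    - [[0.022, 0.326, 0.2], 0.003]
    - [[0.022, 0.326, 0.25], 0.003]
    - [[0.022, 0.326, 0.315], 0.003]
    - [[0.022, 0.326, 0.315], 0.003]
    - [[0.022, 0.326, 0.315], 0.003]

```text
time_s: 3.1
eef_pos: [0.5931, -0.0407, 0.2762]
eef_rot: [0.0, 0.961, 0.276, 0.0]
wrist_force: [-0.0, -0.2, 0.1]
opening: 0.0
```

```bash
python3 d.py .5935 -.0425 .249 32
python3 - <<'E'
from bench import *
import cv2,numpy as np
from h import proj
c=[]
for n in("scene","top"):
    im=camera(n)
    u,v=proj(n,[.5935,-.0425,.072]).round().astype(int);print(n,u,v)
    c.append(cv2.resize(im[v-40:v+40,u-28:u+28] if n=="top" else im[v-50:v+30,u-28:u+28],None,fx=7,fy=7,interpolation=cv2.INTER_CUBIC))
cv2.imwrite("pics/above.png",np.hstack(c))
E
```

```text
3.1 [ 0.5931 -0.0407  0.2762] head 32.09 F [-0.   -0.17  0.06] op 0.0
norm shift [-0.0025  0.0069  0.1088] turn 0.001
along x -0.09 lat -0.14
scene 240 187
top 263 190
```

View pics/above.png

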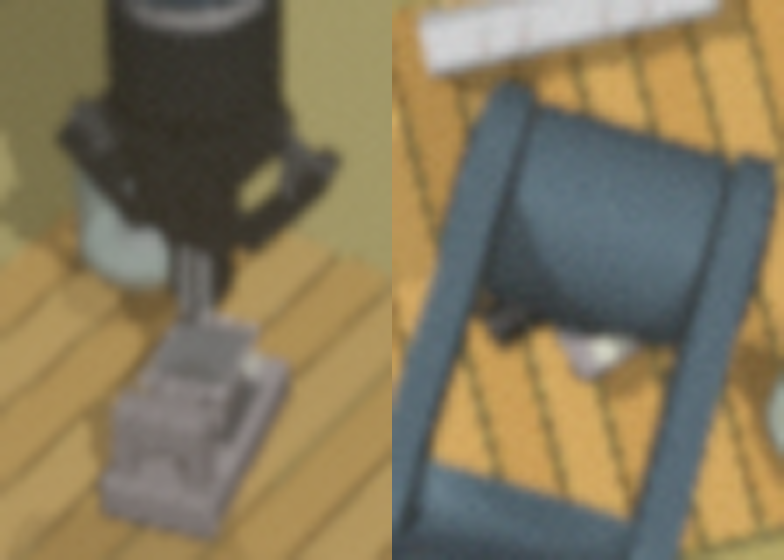

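Run:
```python
from h import *
print(onz("scene",[240.8,186.3],.072), proj("scene",[.5931,-.0407,.1032]), "obs tip", 212+19.7*70/49*.7+0, 137+315/7)
```

```text
[ 0.58909771 -0.04373144  0.072     ] [240.17149499 179.8948871 ] obs tip 231.7 182.0
```

Run:
```python
import cv2
im=cv2.imread("pics/scene0.png")[178:216,222:258]
u=cv2.resize(im,None,fx=15,fy=15,interpolation=cv2.INTER_CUBIC)
g=cv2.createCLAHE(3,(2,2)).apply(cv2.cvtColor(u,6))
for i in range(0,36,4): cv2.line(g,(i*15,0),(i*15,6),255,1)
cv2.imwrite("pics/catch.png",g)
```

```text
(no output)
```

View pics/catch.png

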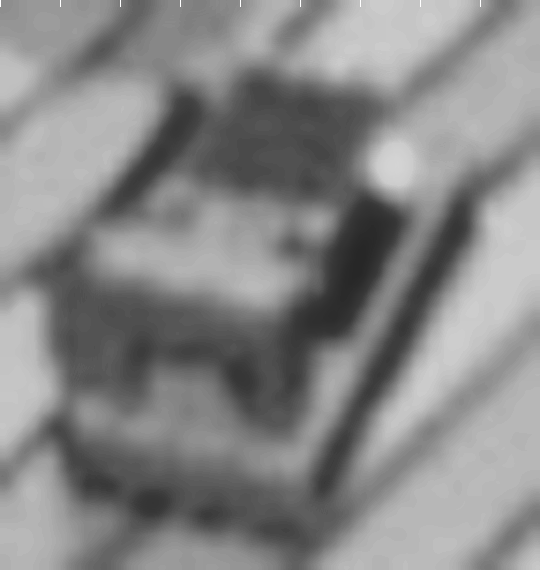

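drive_tool:
  increments:
    - [[-0.008, 0.006, 0.02], 0]
    - [[-0.008, 0.006, 0.05], 0]
    - [[-0.008, 0.006, 0.08], 0]
    - [[-0.008, 0.006, 0.1], 0]
    - [[-0.008, 0.006, 0.108], 0]
    - [[-0.008, 0.006, 0.108], 0]
    - [[-0.008, 0.006, 0.108], 0]
    - [[-0.008, 0.006, 0.108], 0]

```text
time_s: 4.2
eef_pos: [0.5924, -0.0436, 0.2492]
eef_rot: [0.0, 0.961, 0.276, 0.0]
wrist_force: [0.3, 0.8, 0.1]
opening: 0.003
```

Run:
```python
from h import *
Y=np.radians(32);n=np.array([np.cos(Y),np.sin(Y),0]);A=np.array([.592,-.043,0])
for p in [(75,275),(190,290),(305,305),(190,355),(95,398),(285,430)]:
    o,d=ray("scene",[222+(p[0]+.5)/15-.5,178+(p[1]+.5)/15-.5])
    q=o+d*((.056-(o-A)@n)/(d@n)); l=np.cross(n,[0,0,1])
    print(p,"z",round(q[2]*1e3,1),"ys",round(-(q-A)@l*1e3,1))
```

```text
(75, 275) z 74.1 ys -25.1
(190, 290) z 77.4 ys 0.6
(305, 305) z 80.6 ys 26.0
(190, 355) z 58.7 ys -0.1
(95, 398) z 39.5 ys -22.2
(285, 430) z 43.3 ys 20.7
```

The enhanced crop shows the catch's outer top edge at about (190,290) and its underside at (190,355), with the post feet at about row 398–430. Ray-cast onto its plane, the underside is about 17 mm above the case, so the stop should come at roughly 17±3 mm. I'll press quickly to about 9 mm first.

drive_tool:
  increments:
    - [[0, 0, 0.008], 0]
    - [[0, 0, 0.016], 0]
    - [[0, 0, 0.024], 0]
    - [[0, 0, 0.032], 0]
    - [[0, 0, 0.04], 0]
    - [[0, 0, 0.048], 0]
    - [[0, 0, 0.052], 0]
    - [[0, 0, 0.052], 0]

```text
time_s: 5.2
eef_pos: [0.5925, -0.0436, 0.2364]
eef_rot: [0.0, 0.961, 0.276, 0.0]
wrist_force: [-2.4, 0.8, 7.0]
opening: 0.004
```

drive_tool:
  increments:
    - [[0, 0, 0.002], 0]
    - [[0, 0, 0.004], 0]
    - [[0, 0, 0.006], 0]
    - [[0, 0, 0.008], 0]
    - [[0, 0, 0.01], 0]
    - [[0, 0, 0.012], 0]
    - [[0, 0, 0.012], 0]
    - [[0, 0, 0.012], 0]

```text
time_s: 6.2
eef_pos: [0.5926, -0.0436, 0.2336]
eef_rot: [0.0, 0.961, 0.276, 0.0]
wrist_force: [-2.0, 1.4, 6.5]
opening: 0.002
```

drive_tool:
  increments:
    - [[0, 0, 0.001], 0]
    - [[0, 0, 0.002], 0]
    - [[0, 0, 0.003], 0]
    - [[0, 0, 0.003], 0]
    - [[0, 0, 0.003], 0]
    - [[0, 0, 0.003], 0]
    - [[0, 0, 0.003], 0]
    - [[0, 0, 0.003], 0]

```text
time_s: 7.2
eef_pos: [0.5926, -0.0436, 0.2329]
eef_rot: [0.0, 0.961, 0.276, 0.0]
wrist_force: [-1.8, 0.8, 7.3]
opening: -0.002
```

drive_tool:
  increments:
    - [[0, 0, 0.0012], 0]
    - [[0, 0, 0.0024], 0]
    - [[0, 0, 0.0024], 0]
    - [[0, 0, 0.0024], 0]
    - [[0, 0, 0.0024], 0]
    - [[0, 0, 0.0024], 0]
    - [[0, 0, 0.0024], 0]
    - [[0, 0, 0.0024], 0]

```text
time_s: 8.2
eef_pos: [0.5926, -0.0436, 0.2324]
eef_rot: [0.0, 0.961, 0.276, 0.0]
wrist_force: [-1.9, 1.5, 7.6]
opening: -0.001
```

drive_tool:
  increments:
    - [[0, 0, 0.0012], 0]
    - [[0, 0, 0.0024], 0]
    - [[0, 0, 0.0024], 0]
    - [[0, 0, 0.0024], 0]
    - [[0, 0, 0.0024], 0]
    - [[0, 0, 0.0024], 0]
    - [[0, 0, 0.0024], 0]
    - [[0, 0, 0.0024], 0]

```text
time_s: 9.2
eef_pos: [0.5926, -0.0436, 0.2318]
eef_rot: [0.0, 0.961, 0.276, 0.0]
wrist_force: [-2.0, 0.9, 7.2]
opening: 0.001
```

drive_tool:
  increments:
    - [[0, 0, 0.0012], 0]
    - [[0, 0, 0.0024], 0]
    - [[0, 0, 0.0024], 0]
    - [[0, 0, 0.0024], 0]
    - [[0, 0, 0.0024], 0]
    - [[0, 0, 0.0024], 0]
    - [[0, 0, 0.0024], 0]
    - [[0, 0, 0.0024], 0]

```text
time_s: 10.2
eef_pos: [0.5927, -0.0435, 0.2314]
eef_rot: [0.0, 0.961, 0.276, 0.001]
wrist_force: [-2.5, 1.2, 8.4]
opening: 0.001
```

drive_tool:
  increments:
    - [[0, 0, 0.0012], 0]
    - [[0, 0, 0.0024], 0]
    - [[0, 0, 0.0024], 0]
    - [[0, 0, 0.0024], 0]
    - [[0, 0, 0.0024], 0]
    - [[0, 0, 0.0024], 0]
    - [[0, 0, 0.0024], 0]
    - [[0, 0, 0.0024], 0]

```text
time_s: 11.2
eef_pos: [0.5929, -0.0435, 0.2312]
eef_rot: [0.0, 0.961, 0.276, 0.001]
wrist_force: [-2.5, 1.5, 10.8]
opening: 0.0
```

drive_tool:
  increments:
    - [[0, 0, 0.001], 0]
    - [[0, 0, 0.002], 0]
    - [[0, 0, 0.002], 0]
    - [[0, 0, 0.002], 0]
    - [[0, 0, 0.002], 0]
    - [[0, 0, 0.002], 0]
    - [[0, 0, 0.002], 0]
    - [[0, 0, 0.002], 0]

```text
time_s: 12.2
eef_pos: [0.593, -0.0434, 0.2311]
eef_rot: [0.0, 0.961, 0.276, 0.001]
wrist_force: [-2.9, 3.2, 12.4]
opening: -0.0
```

The force jumped with almost no further travel, about 16 N/mm, at about 13.9 mm depth. That is the stop, and the force is 12.4 N. Now I'll slide along the plate's +x while holding it down.

drive_tool:
  increments:
    - [[0.004, 0, 0], 0]
    - [[0.008, 0, 0], 0]
    - [[0.012, 0, 0], 0]
    - [[0.016, 0, 0], 0]
    - [[0.02, 0, 0], 0]
    - [[0.024, 0, 0], 0]
    - [[0.028, 0, 0], 0]
    - [[0.032, 0, 0], 0]

```text
time_s: 13.2
eef_pos: [0.5998, -0.0391, 0.231]
eef_rot: [0.0, 0.961, 0.276, 0.001]
wrist_force: [-2.8, 2.2, 12.7]
opening: -0.001
```

```bash
python3 d.py .592 -.0436 .249 32
```

```text
13.2 [ 0.5998 -0.0391  0.231 ] head 32.05 F [-2.77  2.21 12.73] op -0.001
norm shift [-0.0358 -0.0014 -0.0719] turn 0.0006
along x -1.18 lat 3.34
```

drive_tool:
  increments:
    - [[0.004, 0, 0], 0]
    - [[0.008, 0, 0], 0]
    - [[0.012, 0, 0], 0]
    - [[0.016, 0, 0], 0]
    - [[0.018, 0, 0], 0]
    - [[0.02, 0, 0], 0]
    - [[0.022, 0, 0], 0]
    - [[0.024, 0, 0], 0]

```text
time_s: 14.2
eef_pos: [0.6035, -0.0372, 0.2307]
eef_rot: [0.001, 0.961, 0.276, -0.002]
wrist_force: [-9.3, -3.9, 16.7]
opening: -0.002
```

```bash
python3 d.py .592 -.0436 .249 32
```

```text
14.2 [ 0.6035 -0.0372  0.2307] head 32.07 F [-9.33 -3.93 16.71] op -0.002
norm shift [-0.0528 -0.0026 -0.0731] turn 0.0007
along x -9.99 lat 1.62
```

Resistance is now 10 N along x after about 12 mm of travel. That could be the end stop, or it could be the ridge with the tongue blocked, so I'll check by camera.

Run:
```python
from bench import *
import cv2,numpy as np
im=camera("scene");cv2.imwrite("pics/s2.png",im);a=cv2.imread("pics/scene0.png")
f=lambda i:cv2.resize(i[172:216,220:260],None,fx=10,fy=10,interpolation=cv2.INTER_CUBIC)
cv2.imwrite("pics/cmp.png",np.hstack([f(a),f(im)]))
```

```text
(no output)
```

View pics/cmp.png

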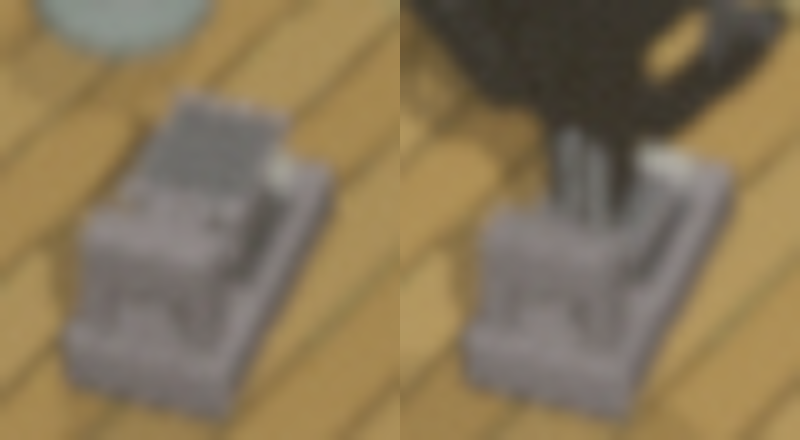

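The picture shows the fingers down behind the catch but doesn't reveal the tongue. I'll ease the press by about 1 mm commanded and push slightly further, to tell a hard end from slipping.

drive_tool:
  increments:
    - [[0, 0, -0.002], 0]
    - [[0, 0, -0.003], 0]
    - [[0.001, 0, -0.003], 0]
    - [[0.002, 0, -0.003], 0]
    - [[0.003, 0, -0.003], 0]
    - [[0.004, 0, -0.003], 0]
    - [[0.004, 0, -0.003], 0]
    - [[0.004, 0, -0.003], 0]

```text
time_s: 15.25
eef_pos: [0.6045, -0.0366, 0.231]
eef_rot: [0.001, 0.961, 0.276, -0.001]
wrist_force: [-8.9, -4.1, 14.5]
opening: -0.002
```

```bash
python3 d.py .592 -.0436 .249 32
```

```text
15.25 [ 0.6045 -0.0366  0.231 ] head 32.06 F [-8.92 -4.09 14.46] op -0.002
norm shift [-0.0576 -0.0028 -0.0717] turn 0.0007
along x -9.73 lat 1.26
```

Force stayed at about 9.7 N while the fingers slipped 1.2 mm further, whereas at 8 mm of travel it was only about 1 N. So the plate was carried freely and now stands at its hard end stop. I'll let go straight up without pulling back.

drive_tool:
  increments:
    - [[0, 0, -0.004], 0]
    - [[0, 0, -0.008], 0]
    - [[0, 0, -0.014], 0]
    - [[0, 0, -0.022], 0]
    - [[0, 0, -0.022], 0]
    - [[0, 0, -0.022], 0]
    - [[0, 0, -0.022], 0]
    - [[0, 0, -0.022], 0]

```text
time_s: 16.25
eef_pos: [0.605, -0.0356, 0.2354]
eef_rot: [-0.0, 0.961, 0.276, -0.0]
wrist_force: [0.1, 0.2, -0.5]
opening: 0.003
```

```bash
python3 d.py .592 -.0436 .249 32
```

```text
16.25 [ 0.605  -0.0356  0.2354] head 32.05 F [ 0.11  0.19 -0.52] op 0.003
norm shift [-0.061  -0.0005 -0.0543] turn 0.0005
along x 0.19 lat 0.11
```

There is zero force with the tips 4.4 mm above the stop level, where a free plunger would still push about 7 N. So it is trapped. I'll lift clear and look.

drive_tool:
  increments:
    - [[0, 0, -0.05], 0]
    - [[0, 0, -0.12], 0]
    - [[0, 0, -0.2], 0]
    - [[0, 0, -0.3], 0]
    - [[0, 0, -0.42], 0]
    - [[0, 0, -0.54], 0]
    - [[-0.1, -0.15, -0.6], 0]
    - [[-0.2, -0.3, -0.6], 0]

```text
time_s: 17.25
eef_pos: [0.5224, 0.0015, 0.3888]
eef_rot: [0.001, 0.961, 0.276, 0.002]
wrist_force: [0.0, -0.2, 0.7]
opening: 0.002
```

drive_tool:
  increments:
    - [[-0.1, -0.15, 0], 0]
    - [[-0.2, -0.3, 0], 0]
    - [[-0.3, -0.45, 0], 0]
    - [[-0.4, -0.6, 0], 0]
    - [[-0.5, -0.75, 0], 0]
    - [[-0.5, -0.9, 0], 0]
    - [[-0.5, -0.9, 0], 0]
    - [[-0.5, -0.9, 0], 0]

```text
time_s: 18.25
eef_pos: [0.2978, 0.1257, 0.3866]
eef_rot: [0.0, 0.961, 0.276, 0.001]
wrist_force: [-0.1, 0.2, -0.2]
opening: -0.006
```

Run:
```python
from bench import *
import cv2,numpy as np
t=camera("top");s=camera("scene");cv2.imwrite("pics/t3.png",t);cv2.imwrite("pics/s3.png",s)
f=lambda i:cv2.resize(i,(390,440),interpolation=cv2.INTER_CUBIC)
cv2.imwrite("pics/fin.png",np.hstack([f(t[167:211,242:281]),f(s[172:216,220:259])]))
for n,i in(("top",t),("scene",s)):
    d=cv2.absdiff(i,cv2.imread(f"pics/{n}0.png")).max(2)>40
    nl,_,st,ce=cv2.connectedComponentsWithStats(d.astype(np.uint8));print(n,[(ce[k].round().tolist(),int(st[k,4])) for k in range(1,nl) if st[k,4]>15])
print(get_obs()["time_s"],get_obs()["eef_pos"])
```

```text
top [([193.0, 332.0], 5846), ([322.0, 318.0], 2105), ([51.0, 351.0], 4838), ([29.0, 325.0], 41), ([367.0, 357.0], 241), ([318.0, 350.0], 80), ([273.0, 352.0], 35), ([251.0, 360.0], 97), ([277.0, 374.0], 217), ([353.0, 370.0], 27)]
scene [([360.0, 30.0], 1250), ([382.0, 13.0], 165), ([402.0, 21.0], 795), ([462.0, 1.0], 57), ([487.0, 12.0], 192), ([425.0, 16.0], 421), ([436.0, 42.0], 1614), ([385.0, 30.0], 67), ([505.0, 47.0], 366), ([481.0, 61.0], 420), ([372.0, 62.0], 48), ([359.0, 80.0], 119), ([346.0, 103.0], 604), ([450.0, 87.0], 149), ([421.0, 94.0], 740), ([389.0, 88.0], 24), ([456.0, 105.0], 359), ([362.0, 93.0], 33), ([355.0, 122.0], 54), ([370.0, 122.0], 16), ([410.0, 166.0], 708), ([501.0, 155.0], 414), ([242.0, 185.0], 31)]
18.35 [0.29805828 0.12528081 0.38606863]
```

View pics/fin.png

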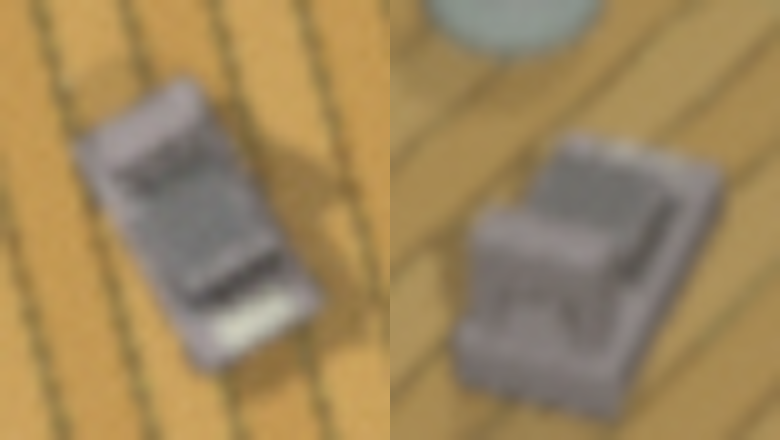

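Run:
```python
from h import *
Y=np.radians(32);n=np.array([np.cos(Y),np.sin(Y),0]);C=np.array([.6003,-.0386,0])  # case centre = axis+9
for f,y0,x0,z,h in(("top0",165,230,.072,0),("t3",165,230,.0596,0)):
    u=cv2.imread(f"pics/{f}.png")
    # profile along the plate's x at lateral offsets, sampled on plane z
    xs=np.arange(-40,45,1.)/1000
    prof=[]
    for x in xs:
        v=[]
        for l in np.arange(-12,13,4)/1000:
            p=C+n*(x-.009)+np.array([-n[1],n[0],0])*l+[0,0,z]
            q=proj("top",p);v.append(cv2.getRectSubPix(cv2.cvtColor(u,6),(1,1),tuple(map(float,q)))[0,0])
        prof.append(int(np.mean(v)))
    print(f);print(list(zip((xs*1000).astype(int).tolist()[::3],prof[::3])))
```

```text
top0
[(-40, 138), (-37, 151), (-34, 154), (-31, 148), (-28, 137), (-25, 131), (-22, 132), (-19, 128), (-16, 120), (-13, 115), (-10, 114), (-7, 114), (-4, 113), (-1, 114), (2, 113), (5, 114), (8, 114), (11, 114), (14, 113), (17, 113), (20, 116), (23, 126), (26, 136), (29, 139), (32, 135), (35, 128), (38, 121), (41, 127), (44, 141)]
t3
[(-40, 167), (-37, 186), (-34, 189), (-31, 175), (-28, 150), (-25, 121), (-22, 96), (-19, 85), (-16, 95), (-13, 117), (-10, 129), (-7, 127), (-4, 120), (-1, 116), (2, 116), (5, 116), (8, 118), (11, 117), (14, 116), (17, 117), (20, 115), (23, 111), (26, 103), (29, 97), (32, 97), (35, 102), (38, 108), (41, 120), (44, 139)]
```

The rear ridge moved from about -22 mm to about -10 mm, roughly 12 mm, so the plate is home. Handing in.

```bash
python3 -c "
from bench import *
print(hand_in())"
```

```text
the job is handed in; nothing more can be done
None
```

The pill splitter is locked shut, as far as my checks can show, and I handed the job in at about 18.4 s of the 38 s allowed. I pressed the thumb plate to its rubber stop, slid it to its end stop under the catch while holding it down, then let go straight up.

- **Press:** The stop came at about 13.9 mm, where the force climbed by about 16 N/mm. The highest vertical force reading was 16.7 N and the highest sideways push about 10 N. At that one moment the two together came to about 19.5 N. Forces are only read at the end of each move, so brief peaks in between were not seen.
- **Slide:** The plate moved freely, with about 1 N of resistance at 8 mm. After about 12 mm it met a hard stop, and the fingers slipped on the plate at a steady 10 N or so.
- **Let go:** With the fingertips 4.4 mm above the stop level, the force was zero, where a free plunger would still push about 7 N. The plunger is therefore trapped.
- **Final pictures:** The plate is down and against the catch, its rear ridge about 12 mm further forward than at the start. Comparing the pictures with the first ones showed no change near the other objects; the only differences away from the splitter are where the arm and its shadow are or were.

**Disagreements:**
- My camera estimate of the stop depth was 16–17.5 mm, against 13.9 mm by feel; I trusted the feel.
- The two cameras placed the plate about 4–5 mm apart, which was within the clearance between the ridges.
- The tongue itself was never visible under the catch, so its position is inferred from the plate's travel and the forces.

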